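Scoop cherry peppers into the pot the lid fits, and cover it

ROBOT

A 6-joint arm with a two-finger parallel gripper is mounted at the origin on the work surface. World frame = base frame: x ahead of the robot, y to its left, z up, the work surface at z = 0. Lengths are in m, angles in rad, forces in N, time in s.
With the tool pointing down it reaches from about 0.275 to 0.875 m from the base axis. Payload 12.5 kg.
Tool frame: the origin (TCP) lies on the centre line of the jaws, within the pads' length; the fingertips stand 19 mm ahead of it and the grasp point (between the pads) is the TCP (tcp_to_tips is the distance from the TCP to the fingertips, in m); z points along the fingers, y is the line along which they close (so a half turn about z gives the same grasp; the last joint's range is limited). The gripper opens to 85 mm and grips with 20 to 120 N. Pads are 22 mm wide; open, the fingers measure 114 mm over their backs; the gripper's body (76 mm by 85 mm) begins 54 mm behind the grasp point. The pads swing forward as they close: fully open they stand 13 mm farther back than shut.
Start: joints at [1.245, 0.351, 1.652, -0, 1.139, -0.085], TCP at [0.131, 0.534, 0.25] pointing down, gripper open.
Joint ranges: [-2.75, 2.75], [-0.79, 2.1], [0.01, 2.65], [-1.57, 4.71], [0.07, 3.14], [-2.87, 2.87]. Speed limits (rad/s): [2.22, 2.22, 2.79, 3.14, 3.14, 3.14].

INTERFACE

Orientations are given as a unit quaternion [x, y, z, w].
In Python, from bench import * gives the robot as it stands.
- The arm moves only by the shell command python3 -m crank 'ROWS' [FORCE]. ROWS is text: rows parted by semicolons, each of 5 numbers parted by spaces: the shift along the tool's x, y, z as a fraction of full scale, then the turn about the tool's z as a fraction of full scale, then the opening, from -1 (shut) to 1 (fully open). A call has exactly 10 rows; each row is the pose to reach, as a shift and turn from the pose commanded when the call began, along the tool's axes at that moment; what a row does not reach only later rows make up. Full scale, the value 1, is 0.08 m for a shift and pi/4 rad for a turn. A row lasts 1/10 s, in which the tool goes at most 50 mm and 8.59 degrees, less where a joint would pass 70% of its speed; a pose out of reach is approached as far as the arm can. A call with a number of a shift or a turn outside -1 to 1 is refused whole. A call with a gripper value outside its range is refused whole. The fingers move at their own pace and stop on an object; FORCE is the grip in N (left out, the last holds). Time passes only in rows, so rows that repeat a pose let the fingers close, or fill a call up. It gives the time, the measured TCP pose, the force, the opening and the grip force at its end, in the units of the state.
- get_state(): the state, without advancing time (a new reading comes with each control period).
- capture(name): name is "scene" or "top" or "wrist"; returns the picture (400x640x3 uint8, red, green, blue); there is no depth.
- camera_params(name): a dict with "fx", "fy", "cx", "cy" (pixels), "k1" (the pictures are not rectified: a ray, as slopes to the right and down, at radius r is drawn at 1 + k1 r^2 times it, then the intrinsics apply), "eye" and "attitude" of the camera in the world; the wrist camera has in their place "hand_eye" (4x4, takes a point from camera to tool coordinates, whose origin is the TCP and whose axes are the flange's). Camera axes: x right, y up, looking along -z (the intrinsics and any distortion apply to the point x, -y, -z); pixel columns grow to the right and rows downward; lengths in m; the calibration is good to about 2 mm. A picture is of the moment at which its call begins: read the wrist's pose just before it. camera_params takes no time and is no camera call.
- sign_off(): hands the job in; it is judged then, once.
The state is a dict: "t": time; "joint_positions": joint angles; "joint_vel": joint speeds; "joint_torque": joint torques, N m; "eef_pos": TCP position; "eef_rot": TCP orientation; "wrist_force": force on the tool from outside, world axes, zero at the start; "moment": the same for the moment, N m; "finger_gap": opening from 0.0 (shut) to 1.0 (fully open); "gripper_force": force on a finger pad.
Only numpy, scipy, OpenCV 4.12 (cv2) and the standard library are available. Lean on these libraries where they do the work, as an engineer would, in place of code of your own. Each camera call takes 0.05 s, during which the arm holds its last target. There are 200 camera calls.

TASK

Use the scoop to gather all four cherry peppers from the tray and tip them into whichever of the two pots the lid fits, without touching the peppers with the gripper. Then stand the scoop back on the counter on its flat base, and put the lid on that pot so that it sits fully home. Leave the other things on the counter where they are.

Things in the scene. Friction and masses are not known exactly. Their poses are not given: they have to be found in the camera images.
- tray: Fixed open steel tray, outside 238 mm (its x) by 112 (its y), 34 high; sides and floor 5 thick: inside 102 wide, floor 5 mm above the counter. Origin: centre of the underside. Its -x end (nearer the robot) slopes out at 45 degrees from the floor at x = -85 to the rim at x = -114; the +x end is upright, inner face x = +114. Four peppers start in the -x half; the floor is clear from x = -5 on.
- scoop: Loose steel scoop, 220 g, standing flat. Origin: centre of the pan's underside. Pan 96 mm (its x) by 92 (y), floor 2 thick, walls 2.5; open mouth at x = -48; back wall at x = +48, 40 high, with a strap up to the handle; sides 36 high, raked down to 6 over the 36 mm at the mouth. One pass along the tray gathers all. Peppers stay in with the mouth tilted up 24 degrees, slide out with it down 50.
- scoop_grip (a point): Centre of the scoop's wooden handle, a straight bar above the pan along the scoop's x: 16 mm wide (y), 22 high, 92 long (from x = -40 to +52 mm), centre line 81 mm above the pan's underside; this point is directly above the scoop's origin. Open space between handle and pan. Running the mouth up the tray's sloping end while tilting it back lifts the peppers out.
- pot_wide: The wider of two plain round open steel pots; fixed. Outer diameter 148 mm, inner 140, rim 70 mm above the counter, inner floor 5 mm. Origin: centre of the underside. The lid fits this one; the scoop's mouth fits over its opening.
- pot_narrow: The narrower steel pot: outer diameter 108 mm, inner 100 mm, rim 70 mm high; stands firm. The lid is too large for it. Leave it empty. Origin: centre of the underside.
- lid: Loose round steel lid, 250 g, right way up on the counter. Plate 154 mm across, 4 thick, its underside 6 mm above the origin; below it a plug 132 mm across (bevelled to 124), 6 deep, which drops into the wide pot's mouth. Origin: centre of the plug's underside. Seated, the plate rests on the rim and the origin is 64 mm above the pot's origin.
- lid_knob (a point): Centre of the lid's upright round wooden knob, half-way up it: 26 mm diameter, 36 mm tall, 36 mm above the lid's origin and on its axis.
- pepper1: Cherry pepper 1 of four alike: a squat red ball 27 mm across and 24 mm high, about 20 g, with a flat 13 mm foot and a short stem; slides and rolls. Origin: its centre, 12 mm above what it stands on.
- pepper2: Cherry pepper 2 of four alike: a squat red ball 27 mm across and 24 mm high, about 20 g, with a flat 13 mm foot and a short stem; slides and rolls. Origin: its centre, 12 mm above what it stands on.
- pepper3: Cherry pepper 3 of four alike: a squat red ball 27 mm across and 24 mm high, about 20 g, with a flat 13 mm foot and a short stem; slides and rolls. Origin: its centre, 12 mm above what it stands on.
- pepper4: Cherry pepper 4 of four alike: a squat red ball 27 mm across and 24 mm high, about 20 g, with a flat 13 mm foot and a short stem; slides and rolls. Origin: its centre, 12 mm above what it stands on.
- bell_pepper_a: Bystander: green bell pepper, 70 mm across, 74 mm high. Origin: centre of its underside.
- bell_pepper_b: Bystander: red bell pepper, 70 mm across, 74 mm high. Origin: centre of its underside.
- cup: Bystander: small white cup, 66 mm across, 58 mm high. Origin: centre of its underside.
- spice_jar: Bystander: spice jar, 42 mm across, 65 mm high. Origin: centre of its underside.
- garlic: Bystander: garlic bulb, 44 mm across, 44 mm high. Origin: centre of its underside.
- pepper_mill: Bystander: wooden pepper mill, 52 mm across, 128 mm high. Origin: centre of its underside.

How it is judged:
On the way, in this order (a step that is already met when the one before it is completed fails the run):
1. at least one cherry pepper is carried in the scoop, above the tray (((x of pepper1 in the frame of scoop between -0.05 and 0.05 m and y of pepper1 in the frame of scoop between -0.046 and 0.046 m and z of pepper1 in the frame of scoop between 0 and 0.06 m and height (world z) of pepper1 above 0.08 m) or (x of pepper2 in the frame of scoop between -0.05 and 0.05 m and y of pepper2 in the frame of scoop between -0.046 and 0.046 m and z of pepper2 in the frame of scoop between 0 and 0.06 m and height (world z) of pepper2 above 0.08 m) or (x of pepper3 in the frame of scoop between -0.05 and 0.05 m and y of pepper3 in the frame of scoop between -0.046 and 0.046 m and z of pepper3 in the frame of scoop between 0 and 0.06 m and height (world z) of pepper3 above 0.08 m) or (x of pepper4 in the frame of scoop between -0.05 and 0.05 m and y of pepper4 in the frame of scoop between -0.046 and 0.046 m and z of pepper4 in the frame of scoop between 0 and 0.06 m and height (world z) of pepper4 above 0.08 m))), for 0.2 s.
2. all four cherry peppers are in the wide pot (horizontal distance between each of pepper1, pepper2, pepper3, pepper4 and pot_wide below 0.07 m and height (world z) of each of pepper1, pepper2, pepper3, pepper4 below 0.062 m), for 0.2 s.
At the end, for the whole second after the job is handed in: All four peppers lie in the wide pot (within 70 mm of its axis, below 62 mm); the lid is seated on it (centred to 9 mm, origin 60-68 mm up, level to 0.06 rad); the scoop stands on its base on the counter outside the tray (under 10 mm up, tilt under 0.15 rad, over 80 mm from tray centre) (all of step 2 and horizontal distance between lid and pot_wide below 0.009 m and z of lid in the frame of pot_wide between 0.06 and 0.068 m and angle between lid's own z axis and vertical below 0.06 rad and linear speed of each of lid, scoop below 0.02 m/s and height (world z) of scoop below 0.01 m and angle between scoop's own z axis and vertical below 0.15 rad and horizontal distance between scoop and tray above 0.08 m); the robot touches nothing.
It fails at once if the gripper's fingers touch a cherry pepper (contact force between the fingers and pepper1 above 0.5 N or contact force between the fingers and pepper2 above 0.5 N or contact force between the fingers and pepper3 above 0.5 N or contact force between the fingers and pepper4 above 0.5 N).
It fails at once if a bystander is moved more than 30 mm (distance of any of bell_pepper_a, bell_pepper_b, cup, spice_jar, garlic, pepper_mill from where it was at the start of the episode above 0.03 m).
It also fails if it takes over 72 s, if anything falls off the work surface, if the arm or the gripper's body presses on something with over 40 N, if the wrist force passes 120 N, or if a joint passes its speed limit or range.

## Working session

There is one attempt and no reset: what is moved stays moved. The work goes in short steps, Python scripts to look and compute and a shell command to move; the robot and the scene stay as the last step left them, time stands still between calls to the robot, and variables do not carry over. Pictures are saved under pics/ and viewed, at most 10 in all, crops included, and the job is handed in when it is done.

```bash
mkdir -p pics; python3 - <<'E'
from bench import *
import cv2
print(get_state()['eef_pos'],get_state()['eef_rot'])
for n in ("scene","top","wrist"):
    p=camera_params(n);print(n,p)
    cv2.imwrite(f"pics/{n}0.png",capture(n)[:,:,::-1])
E
```

```text
[0.13103825 0.53385117 0.24976893] [ 1.20085915e-01  9.92763341e-01 -5.54929310e-04 -1.13958730e-04]
scene {'fx': 437.78494818532215, 'fy': 437.78494818532215, 'cx': 317.09783390662346, 'cy': 193.92704476318002, 'k1': 0.0008269739153788003, 'eye': array([1.22189232, 0.66151611, 0.93350701]), 'attitude': array([0.15030723, 0.37569265, 0.84384832, 0.35239576])}
top {'fx': 469.0407985690748, 'fy': 469.0407985690748, 'cx': 315.78775377916634, 'cy': 199.95285665214712, 'k1': -0.02665088973568143, 'eye': array([ 0.44560058, -0.00570137,  1.20156954]), 'attitude': array([ 0.04060979, -0.05133819, -0.7028874 ,  0.70828281])}
wrist {'fx': 333.3165219993258, 'fy': 333.3165219993258, 'cx': 320.5652357826996, 'cy': 201.86124698424752, 'k1': -0.03850221509030963, 'hand_eye': array([[ 2.65732463e-04,  9.63498499e-01,  2.67713599e-01,
         6.79704497e-02],
       [ 9.99999068e-01,  1.02458049e-04, -1.36134434e-03,
        -4.14747869e-04],
       [-1.33908264e-03,  2.67713711e-01, -9.63497574e-01,
        -1.23202638e-01],
       [ 0.00000000e+00,  0.00000000e+00,  0.00000000e+00,
         1.00000000e+00]])}
```

View pics/top0.png

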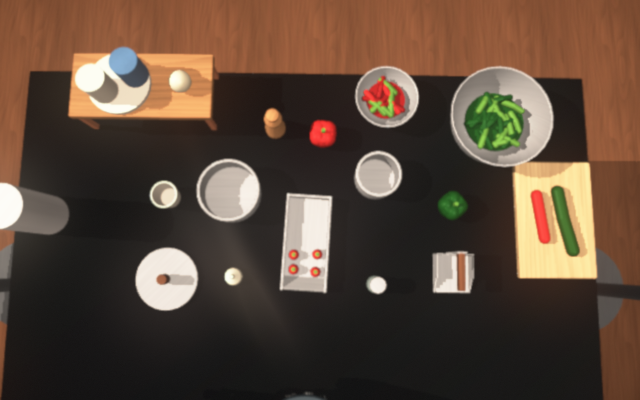

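View pics/scene0.png

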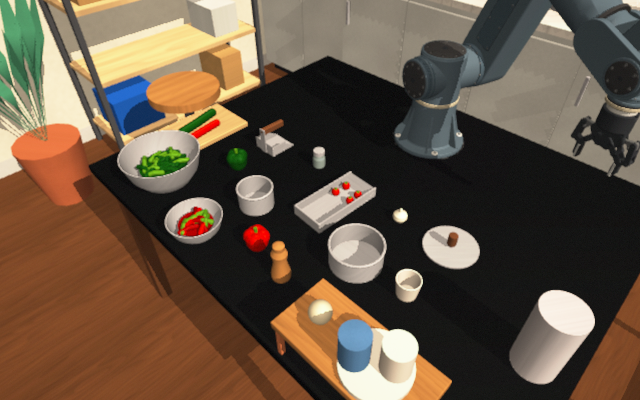

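```bash
cat > h.py <<'E'
import numpy as np, cv2
from scipy.spatial.transform import Rotation as R
from bench import *
def px2w(name,px,z,st=None):
    """pixel -> world point on plane z"""
    p=camera_params(name)
    K=np.array([[p['fx'],0,p['cx']],[0,p['fy'],p['cy']],[0,0,1]])
    u=cv2.undistortPoints(np.array([[px]],float),K,np.array([p['k1'],0,0,0]))[0,0]
    d=np.array([u[0],-u[1],-1])
    if 'eye' in p: e,M=np.array(p['eye']),R.from_quat(p['attitude']).as_matrix()
    else:
        H=p['hand_eye'];T=R.from_quat(st['eef_rot']).as_matrix()
        e=np.array(st['eef_pos'])+T@H[:3,3];M=T@H[:3,:3]
    d=M@d
    return e+d*(z-e[2])/d[2]
E
python3 - <<'E'
import cv2
from h import *
a=cv2.imread('pics/top0.png')
A=cv2.resize(a[235:305,420:490],None,fx=6,fy=6,interpolation=cv2.INTER_CUBIC)
B=cv2.resize(a[185:300,270:340],(256,420),interpolation=cv2.INTER_CUBIC)
s=cv2.imread('pics/scene0.png')
C=cv2.resize(s[110:165,245:300],(420,420),interpolation=cv2.INTER_CUBIC)
out=cv2.resize(cv2.hconcat([A,C]),(800,400)); cv2.imwrite('pics/scoopcrop.png',out)
T=lambda px,z:px2w('top',px,z).round(3)
print('tray corners rim',[T(p,.034) for p in [(286,194),(331,196),(326,293),(281,290)]])
print('peppers',[T(p,.02) for p in [(294,254),(317,254),(293,269),(315,271)]])
print('wide',T((229,190),.07),'narrow',T((379,174),.07),'lid',T((167,279),.01),'knob top',T((162,279),.054))
print('scoop handle ends',T((462,253),.092),T((462,290),.092))
print('pan corners',[T(p,.03) for p in [(433,253),(472,252),(435,293),(474,293)]])
print('bystanders',[T(p,z) for p,z in [((453,205),.05),((323,132),.05),((164,194),.058),((376,284),.06),((233,276),.03),((271,116),.12)]])
E
```

```text
tray corners rim [array([0.613, 0.052, 0.034]), array([ 0.609, -0.061,  0.034]), array([ 0.369, -0.049,  0.034]), array([0.375, 0.061, 0.034])]
peppers [array([0.463, 0.03 , 0.02 ]), array([ 0.464, -0.027,  0.02 ]), array([0.426, 0.033, 0.02 ]), array([ 0.422, -0.022,  0.02 ])]
wide [0.616 0.189 0.07 ] narrow [ 0.659 -0.177  0.07 ] lid [0.399 0.348 0.01 ] knob top [0.4   0.347 0.054]
scoop handle ends [ 0.467 -0.369  0.092] [ 0.381 -0.367  0.092]
pan corners [array([ 0.468, -0.317,  0.03 ]), array([ 0.471, -0.415,  0.03 ]), array([ 0.37 , -0.319,  0.03 ]), array([ 0.37 , -0.417,  0.03 ])]
bystanders [array([ 0.587, -0.364,  0.05 ]), array([ 0.77, -0.04,  0.05]), array([0.607, 0.351, 0.058]), array([ 0.392, -0.169,  0.06 ]), array([0.408, 0.18 , 0.03 ]), array([0.788, 0.086, 0.12 ])]
```

View pics/scoopcrop.png

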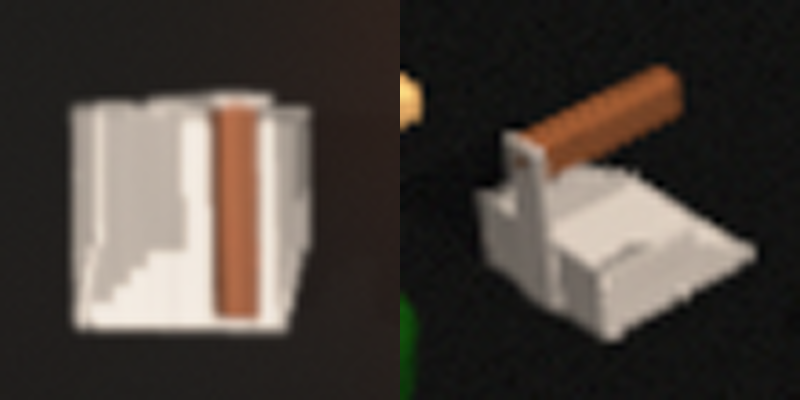

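The top view shows the scoop at about (453,272), mouth towards the robot, the tray at (306,243), the wide pot at (229,190) and the lid at (167,279). I'm moving to the scoop now.

```bash
cat >> h.py <<'E'
def frac(target,yaw_deg,st=None):
    """total fractions (x y z turn) in current tool axes; yaw = heading of scoop x (tool x = -scoop x)"""
    st=st or get_state(); T=R.from_quat(st['eef_rot']).as_matrix()
    d=T.T@(np.array(target)-st['eef_pos'])/.08
    cur=np.degrees(np.arctan2(-T[1,0],-T[0,0]))
    t=-((yaw_deg-cur+180)%360-180)/45
    return np.round(d,3),round(t,3)
E
D='-.1 -.1 0 0 1;-.2 -.2 0 0 1;-.3 -.3 0 0 1;-.4 -.4 0 0 1;-.5 -.5 0 0 1;-.6 -.6 0 0 1;-.7 -.7 0 0 1;-.8 -.8 0 0 1;-.9 -.9 0 0 1;-1 -1 0 0 1'
python3 -m crank '-.1 -.1 0 .03 1;-.2 -.2 0 .06 1;-.3 -.3 0 .1 1;-.4 -.4 0 .13 1;-.5 -.5 0 .17 1;-.6 -.6 0 .2 1;-.7 -.7 0 .24 1;-.8 -.8 0 .28 1;-.9 -.9 0 .32 1;-1 -1 0 .32 1'
python3 -m crank '-.1 -.1 0 0 1;-.2 -.2 0 0 1;-.3 -.3 0 0 1;-.4 -.4 0 0 1;-.5 -.5 0 0 1;-.6 -.6 0 0 1;-.7 -.7 0 0 1;-.8 -.8 0 0 1;-.9 -.9 0 0 1;-1 -1 0 0 1'
python3 -c "
from h import *
print(frac((.418,-.368,.25),0))"
```

```text
t: 1.15
eef_pos: [0.1902, 0.4365, 0.2503]
eef_rot: [0.244, 0.97, -0.0, 0.0]
wrist_force: [0.0, -0.0, 0.6]
finger_gap: 0.998
gripper_force: 0.0
t: 2.15
eef_pos: [0.2227, 0.3281, 0.2503]
eef_rot: [0.244, 0.97, 0.0, 0.0]
wrist_force: [-0.1, -0.3, -0.6]
finger_gap: 0.998
gripper_force: 0.0
(array([-6.263e+00, -6.516e+00,  4.000e-03]), np.float64(-0.627))
```

```bash
python3 -m crank '-.1 -.1 0 0 1;-.2 -.2 0 0 1;-.3 -.3 0 0 1;-.4 -.4 0 0 1;-.5 -.5 0 0 1;-.6 -.6 0 0 1;-.7 -.7 0 0 1;-.8 -.8 0 0 1;-.9 -.9 0 0 1;-1 -1 0 0 1' >/dev/null
python3 -m crank '-.1 -.1 0 0 1;-.2 -.2 0 0 1;-.3 -.3 0 0 1;-.4 -.4 0 0 1;-.5 -.5 0 0 1;-.6 -.6 0 0 1;-.7 -.7 0 0 1;-.8 -.8 0 0 1;-.9 -.9 0 0 1;-1 -1 0 0 1' >/dev/null
python3 -m crank '-.1 -.1 0 0 1;-.2 -.2 0 0 1;-.3 -.3 0 0 1;-.4 -.4 0 0 1;-.5 -.5 0 0 1;-.6 -.6 0 0 1;-.7 -.7 0 0 1;-.8 -.8 0 0 1;-.9 -.9 0 0 1;-1 -1 0 0 1' >/dev/null
python3 -m crank '-.1 -.1 0 0 1;-.2 -.2 0 0 1;-.3 -.3 0 0 1;-.4 -.4 0 0 1;-.5 -.5 0 0 1;-.6 -.6 0 0 1;-.7 -.7 0 0 1;-.8 -.8 0 0 1;-.9 -.9 0 0 1;-1 -1 0 0 1' >/dev/null
python3 -m crank '-.1 -.1 0 0 1;-.2 -.2 0 0 1;-.3 -.3 0 0 1;-.4 -.4 0 0 1;-.5 -.5 0 0 1;-.6 -.6 0 0 1;-.7 -.7 0 0 1;-.8 -.8 0 0 1;-.9 -.9 0 0 1;-1 -1 0 0 1' >/dev/null
python3 -m crank '-.1 -.1 0 -.08 1;-.2 -.2 0 -.16 1;-.3 -.3 0 -.24 1;-.4 -.4 0 -.32 1;-.5 -.5 0 -.4 1;-.6 -.6 0 -.46 1;-.7 -.7 0 -.52 1;-.8 -.8 0 -.58 1;-.9 -.9 0 -.63 1;-1 -1 0 -.63 1'
python3 -c "
from h import *
s=get_state();print(frac((.418,-.368,.25),0))
cv2.imwrite('pics/w1.png',capture('wrist')[:,:,::-1])"
```

```text
t: 8.15
eef_pos: [0.4189, -0.3217, 0.2502]
eef_rot: [-0.002, 1.0, 0.0, -0.0]
wrist_force: [-1.2, 0.3, -0.7]
finger_gap: 0.999
gripper_force: 0.0
(array([ 0.013, -0.578,  0.002]), np.float64(0.004))
```

View pics/w1.png

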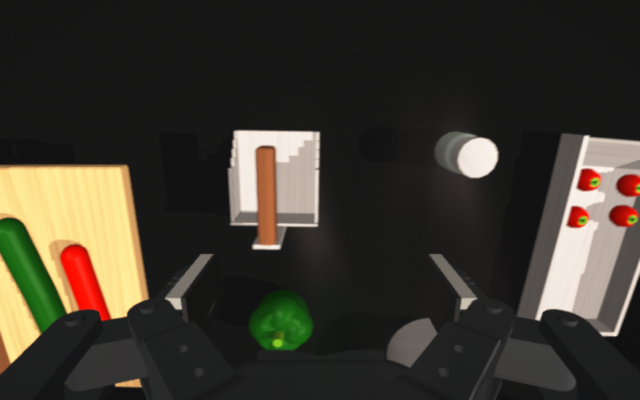

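The wrist view shows the handle from (266,148) to (267,244), and the tray's right-hand side from about (563,134) to (521,330).

```bash
python3 -c "
from h import *
s=get_state();f=lambda p,z:px2w('wrist',p,z,s).round(4)
print(f((266,148),.092),f((267,244),.092))
print('pan mouth',f((235,131),.006),f((320,131),.006),'back top',f((230,226),.04),f((318,226),.04))
print('tray',f((563,134),.034),f((521,330),.034))
"
```

```text
[ 0.3826 -0.3689  0.092 ] [ 0.4694 -0.3716  0.092 ]
pan mouth [ 0.3738 -0.4158  0.006 ] [ 0.3739 -0.3236  0.006 ] back top [ 0.4708 -0.4191  0.04  ] [ 0.4706 -0.3256  0.04  ]
tray [ 0.3732 -0.075   0.034 ] [ 0.6066 -0.0796  0.034 ]
```

```bash
python3 -m crank '-.01 -.1 .1 .02 1;-.02 -.2 .2 .04 1;-.03 -.3 .3 .04 1;-.03 -.4 .4 .04 1;-.03 -.5 .5 .04 1;-.03 -.6 .6 .04 1;-.03 -.6 .7 .04 1;-.03 -.6 .8 .04 1;-.03 -.6 .9 .04 1;-.03 -.6 1 .04 1' >/dev/null
python3 -m crank '0 0 .1 0 1;0 0 .2 0 1;0 0 .3 0 1;0 0 .4 0 1;0 0 .5 0 1;0 0 .6 0 1;0 0 .7 0 1;0 0 .8 0 1;0 0 .9 0 1;0 0 1 0 1'
python3 -m crank '0 0 .1 0 1;0 0 .1 0 .3;0 0 .1 0 -.5;0 0 .1 0 -1;0 0 .1 0 -1;0 0 .1 0 -1;0 0 .1 0 -1;0 0 .1 0 -1;0 0 .1 0 -1;0 0 .1 0 -1' 100
```

```text
t: 10.2
eef_pos: [0.4212, -0.3688, 0.0896]
eef_rot: [0.014, 1.0, 0.0, -0.0]
wrist_force: [-0.2, -0.3, -0.3]
finger_gap: 0.997
gripper_force: 0.0
t: 11.2
eef_pos: [0.4214, -0.3691, 0.0828]
eef_rot: [0.014, 1.0, -0.0, 0.0]
wrist_force: [-0.4, -0.1, 5.4]
finger_gap: 0.168
gripper_force: 98.4
```

```bash
python3 -m crank '0 0 -.1 0 -1;0 0 -.2 0 -1;0 0 -.35 0 -1;0 .1 -.5 0 -1;-.05 .2 -.65 0 -1;-.1 .3 -.8 0 -1;-.15 .4 -.9 0 -1;-.2 .5 -1 0 -1;-.25 .6 -1 0 -1;-.3 .7 -1 0 -1'
python3 -m crank '-.04 .1 0 0 -1;-.08 .2 0 0 -1;-.12 .3 0 0 -1;-.16 .4 0 0 -1;-.2 .5 0 0 -1;-.24 .6 0 0 -1;-.28 .7 0 0 -1;-.32 .8 0 0 -1;-.36 .9 0 0 -1;-.4 1 0 0 -1' >/dev/null
python3 -m crank '-.04 .1 0 0 -1;-.08 .2 0 0 -1;-.12 .3 0 0 -1;-.16 .4 0 0 -1;-.2 .5 0 0 -1;-.24 .6 0 0 -1;-.28 .7 0 0 -1;-.32 .8 0 0 -1;-.36 .9 0 0 -1;-.4 1 0 0 -1' >/dev/null
python3 -m crank '-.04 .1 0 0 -1;-.08 .2 0 0 -1;-.12 .3 0 0 -1;-.16 .4 0 0 -1;-.2 .5 0 0 -1;-.24 .6 0 0 -1;-.28 .7 0 0 -1;-.3 .8 0 0 -1;-.3 .8 0 0 -1;-.3 .8 0 0 -1'
python3 -c "
from h import *
s=get_state();print(s['eef_pos'])
a=capture('wrist')[:,:,::-1];b=capture('top')[:,:,::-1]
cv2.imwrite('pics/w2.png',a);cv2.imwrite('pics/t2.png',b)
c=cv2.resize(b[180:310,270:400],(400,400),interpolation=cv2.INTER_CUBIC)
cv2.imwrite('pics/c2.png',cv2.hconcat([cv2.resize(a,(400,400))if 0 else a[:, 200:600],c]))"
```

```text
t: 12.2
eef_pos: [0.4471, -0.3127, 0.1621]
eef_rot: [0.014, 1.0, 0.0, -0.0]
wrist_force: [0.3, -0.1, -2.8]
finger_gap: 0.166
gripper_force: 97.7
t: 15.2
eef_pos: [0.5412, -0.092, 0.1623]
eef_rot: [0.014, 1.0, -0.0, -0.0]
wrist_force: [0.8, -0.4, -2.3]
finger_gap: 0.166
gripper_force: 97.7
[ 0.54120316 -0.09201189  0.1622704 ]
```

View pics/c2.png

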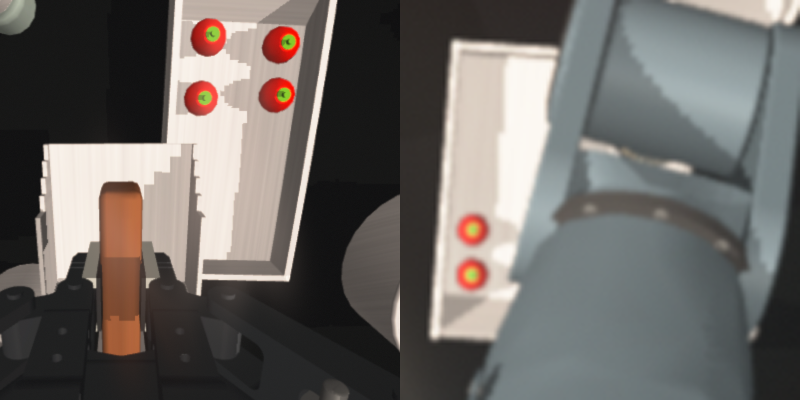

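```bash
python3 -c "
from h import *
s=get_state();f=lambda p,z:px2w('wrist',(p[0]+200,p[1]),z,s).round(4)
print('right rim',f((336,0),.034),f((315,130),.034),f((290,280),.034))
print('left rim outer top?',f((176,0),.034),f((163,140),.034))
print('right inner',f((328,0),.034),f((283,262),.034))
print('lip',f((43,144),.081),f((193,144),.081))
print('handle end', f((121,185),.162+.011))
print('peppers',[f(p,.029) for p in [(212,33),(288,41),(204,98),(284,94)]])
print('top cam left rim',[px2w('top',(270+p[0]*130/400,180+p[1]*130/400),.034).round(4) for p in [(50,40),(30,337),(118,340)]])
"
```

```text
right rim [0.4028 0.0603 0.034 ] [0.4913 0.055  0.034 ] [0.6161 0.0495 0.034 ]
left rim outer top? [ 0.4018 -0.0507  0.034 ] [ 0.496  -0.0594  0.034 ]
right inner [0.4028 0.0546 0.034 ] [0.599  0.0416 0.034 ]
lip [ 0.492  -0.1383  0.081 ] [ 0.4946 -0.0469  0.081 ]
handle end [ 0.4983 -0.0912  0.173 ]
peppers [array([ 0.4221, -0.0241,  0.029 ]), array([0.4282, 0.031 , 0.029 ]), array([ 0.4665, -0.0285,  0.029 ]), array([0.4648, 0.0312, 0.029 ])]
top cam left rim [array([0.6155, 0.0514, 0.034 ]), array([0.3764, 0.0639, 0.034 ]), array([ 0.3745, -0.0062,  0.034 ])]
```

```bash
python3 -m crank '-.01 .1 0 .01 -1;-.02 .2 0 .02 -1;-.03 .3 0 .03 -1;-.04 .4 0 .03 -1;-.05 .5 0 .03 -1;-.06 .6 0 .03 -1;-.07 .7 0 .03 -1;-.08 .8 0 .03 -1;-.1 .9 0 .03 -1;-.1 1 0 .03 -1' >/dev/null
python3 -m crank '0 .07 0 0 -1;0 .14 0 0 -1;0 .14 .1 0 -1;0 .14 .2 0 -1;0 .14 .3 0 -1;0 .14 .4 0 -1;0 .14 .5 0 -1;0 .14 .5 0 -1;0 .14 .5 0 -1;0 .14 .5 0 -1'
python3 -c "
from h import *
s=get_state();print(s['eef_pos'])
a=capture('wrist')[:,:,::-1]
cv2.imwrite('pics/w3.png',a)"
```

```text
t: 17.3
eef_pos: [0.5523, -0.0012, 0.1226]
eef_rot: [0.026, 1.0, -0.0, 0.0]
wrist_force: [-0.8, -0.1, -2.0]
finger_gap: 0.165
gripper_force: 97.8
[ 0.55233591 -0.00122869  0.12259354]
```

View pics/w3.png

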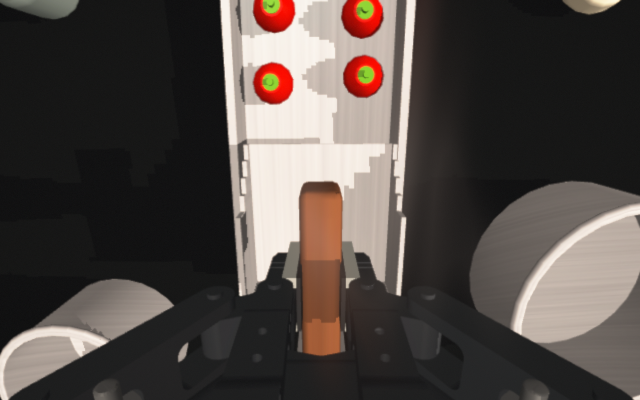

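The lip is at row 144, spanning 245–395, and the tray's inner rims there are at about 237 and 398. I'll shift about 1.5 mm to the left and go down.

```bash
python3 -m crank '0 -.02 .05 0 -1;0 -.02 .1 0 -1;0 -.02 .15 0 -1;0 -.02 .2 0 -1;0 -.02 .25 0 -1;0 -.02 .3 0 -1;0 -.02 .35 0 -1;0 -.02 .4 0 -1;0 -.02 .43 0 -1;0 -.02 .43 0 -1'
```

```text
t: 18.35
eef_pos: [0.5521, -0.0028, 0.0879]
eef_rot: [0.026, 1.0, -0.0, 0.0]
wrist_force: [-0.6, 0.5, -2.3]
finger_gap: 0.167
gripper_force: 97.8
```

```bash
python3 -m crank '.06 0 .01 0 -1;.13 0 .01 0 -1;.21 0 .01 0 -1;.29 0 .01 0 -1;.37 0 .01 0 -1;.45 0 .01 0 -1;.53 0 .01 0 -1;.61 0 .01 0 -1;.69 0 .01 0 -1;.77 0 .01 0 -1'
python3 -m crank '.06 0 0 0 -1;.12 0 0 0 -1;.18 0 0 0 -1;.23 0 0 0 -1;.28 0 0 0 -1;.33 0 0 0 -1;.37 0 0 0 -1;.4 0 0 0 -1;.4 0 0 0 -1;.4 0 0 0 -1'
python3 -c "
from h import *
a=capture('wrist')[:,:,::-1]
cv2.imwrite('pics/w4.png',a)"
```

```text
t: 19.35
eef_pos: [0.4909, 0.0004, 0.0878]
eef_rot: [0.026, 1.0, -0.0, 0.001]
wrist_force: [3.5, 0.0, 4.7]
finger_gap: 0.167
gripper_force: 99.0
t: 20.35
eef_pos: [0.4588, 0.0021, 0.0877]
eef_rot: [0.026, 1.0, -0.0, 0.001]
wrist_force: [2.4, -1.2, 7.2]
finger_gap: 0.168
gripper_force: 99.2
```

View pics/w4.png

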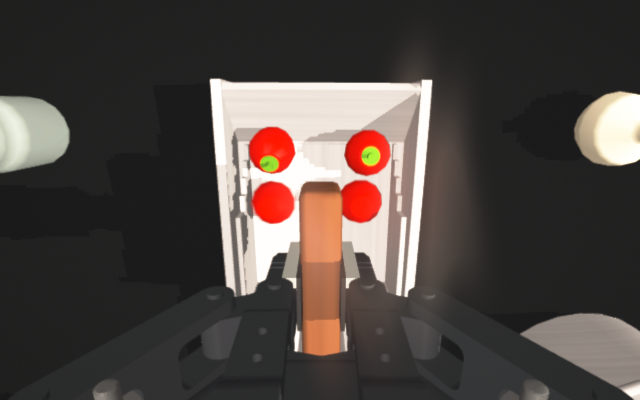

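Four peppers are in the pan, the front pair just past the lip at row 144. Next I'll run the lip up the slope.

```bash
python3 -m crank '.02 0 -.01 0 -1;.05 0 -.03 0 -1;.09 0 -.07 0 -1;.13 0 -.11 0 -1;.17 0 -.15 0 -1;.21 0 -.19 0 -1;.25 0 -.23 0 -1;.29 0 -.27 0 -1;.33 0 -.31 0 -1;.36 0 -.34 0 -1'
python3 -m crank '.02 0 -.02 0 -1;.04 0 -.05 0 -1;.06 0 -.08 0 -1;.08 0 -.1 0 -1;.1 0 -.1 0 -1;.12 0 -.1 0 -1;.13 0 -.1 0 -1;.14 0 -.1 0 -1;.14 0 -.1 0 -1;.14 0 -.1 0 -1'
python3 -c "
from h import *
a=capture('wrist')[:,:,::-1]
cv2.imwrite('pics/w5.png',a)"
```

```text
t: 21.4
eef_pos: [0.4303, 0.0036, 0.1148]
eef_rot: [0.026, 1.0, -0.0, 0.001]
wrist_force: [6.7, -1.0, -0.6]
finger_gap: 0.171
gripper_force: 98.0
t: 22.4
eef_pos: [0.4186, 0.0042, 0.1223]
eef_rot: [0.026, 1.0, -0.0, -0.0]
wrist_force: [-1.2, 1.0, -3.7]
finger_gap: 0.166
gripper_force: 97.8
```

View pics/w5.png

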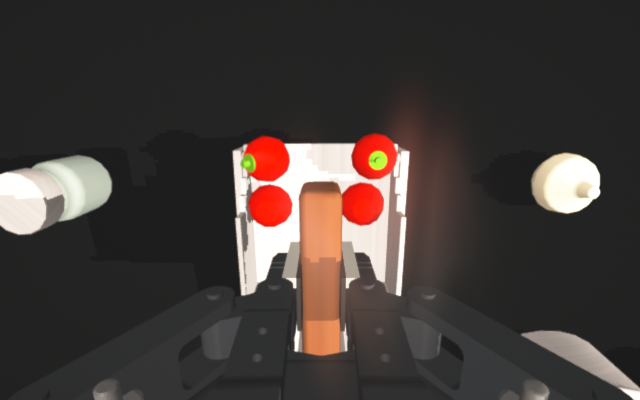

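```bash
python3 -m crank '0 0 .03 0 -1;0 0 .06 0 -1;-.03 0 .09 0 -1;-.07 0 .12 0 -1;-.11 0 .15 0 -1;-.15 0 .18 0 -1;-.19 0 .2 0 -1;-.22 0 .22 0 -1;-.25 0 .24 0 -1;-.25 0 .24 0 -1' 20
python3 -c "
from h import *
a=capture('wrist')[:,:,::-1];b=capture('scene')[:,:,::-1]
cv2.imwrite('pics/w6.png',cv2.hconcat([a[80:360,180:460],cv2.resize(b[100:240,270:410],(280,280))]))"
```

```text
t: 23.45
eef_pos: [0.4396, 0.003, 0.1036]
eef_rot: [0.026, 1.0, -0.0, 0.001]
wrist_force: [0.8, -0.7, 8.0]
finger_gap: 0.167
gripper_force: 103.0
```

View pics/w6.png

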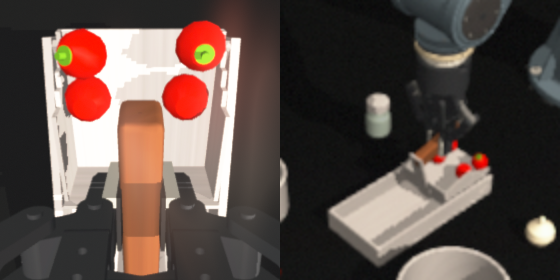

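The pan is tilted up with all four peppers aboard. Now I'll lift and carry it to the wide pot.

```bash
python3 -m crank '0 0 -.04 0 -1;0 0 -.1 0 -1;0 0 -.2 0 -1;0 0 -.32 0 -1;0 0 -.45 0 -1;0 0 -.58 0 -1;0 0 -.72 0 -1;0 0 -.85 0 -1;0 0 -.95 0 -1;0 0 -1 0 -1' 100
python3 -m crank '-.02 .02 0 0 -1;-.06 .06 0 0 -1;-.12 .12 0 0 -1;-.2 .19 0 0 -1;-.28 .26 0 0 -1;-.36 .33 0 0 -1;-.45 .4 0 0 -1;-.54 .47 0 0 -1;-.63 .55 0 0 -1;-.72 .63 0 0 -1' >/dev/null
python3 -m crank '-.09 .08 0 0 -1;-.18 .16 0 0 -1;-.27 .24 0 0 -1;-.36 .32 0 0 -1;-.45 .4 0 0 -1;-.54 .48 0 0 -1;-.63 .56 0 0 -1;-.72 .64 0 0 -1;-.81 .72 0 0 -1;-.9 .8 0 0 -1' >/dev/null
python3 -m crank '-.08 .07 0 0 -1;-.16 .14 0 0 -1;-.23 .2 0 0 -1;-.29 .26 0 0 -1;-.34 .31 0 0 -1;-.38 .35 0 0 -1;-.41 .38 0 0 -1;-.43 .39 0 0 -1;-.44 .4 0 0 -1;-.44 .4 0 0 -1'
python3 -c "
from h import *
print(px2w('scene',(357,246),.07),frac((.677,.189,.185),-2.9))
s=get_state()
a=capture('wrist')[:,:,::-1];b=capture('scene')[:,:,::-1]
cv2.imwrite('pics/w7.png',cv2.hconcat([a,cv2.resize(b[140:300,290:354+16],(200,400))])[:, 60:])"
```

```text
t: 24.55
eef_pos: [0.4388, 0.0031, 0.184]
eef_rot: [0.026, 1.0, -0.0, 0.001]
wrist_force: [-0.1, -0.5, -3.8]
finger_gap: 0.167
gripper_force: 101.1
t: 27.55
eef_pos: [0.6108, 0.1407, 0.1831]
eef_rot: [0.026, 1.0, -0.0, -0.0]
wrist_force: [-0.5, -0.8, -3.7]
finger_gap: 0.167
gripper_force: 101.2
[0.6259978  0.19913007 0.07      ] (array([-0.795,  0.646, -0.024]), np.float64(-0.002))
```

View pics/w7.png

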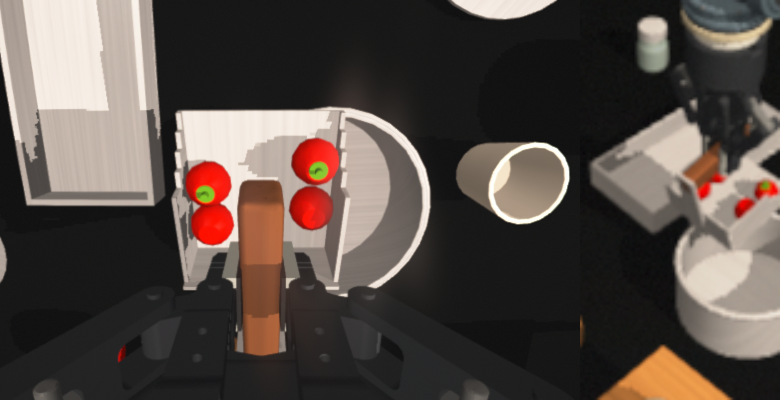

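```bash
python3 -c "
from h import *
s=get_state();f=lambda p:px2w('wrist',(p[0]+60,p[1]),.07,s)
P=np.array([f(p)[:2] for p in [(430,200),(345,108),(412,145),(418,243),(345,295),(388,274)]])
A=np.c_[2*P,np.ones(len(P))];x=np.linalg.lstsq(A,(P**2).sum(1),rcond=None)[0]
print(P.round(3),x[:2],np.sqrt(x[2]+x[0]**2+x[1]**2))"
```

```text
[[0.614 0.266]
 [0.545 0.202]
 [0.572 0.25 ]
 [0.648 0.26 ]
 [0.689 0.204]
 [0.673 0.238]] [0.61701038 0.19331831] 0.07277053925278082
```

```bash
python3 -m crank '-.05 .04 0 0 -1;-.13 .1 0 0 -1;-.23 .18 0 0 -1;-.35 .27 0 0 -1;-.47 .36 0 0 -1;-.58 .45 0 0 -1;-.68 .53 0 0 -1;-.77 .6 0 0 -1;-.84 .65 0 0 -1;-.88 .67 0 0 -1' >/dev/null
python3 -m crank '0 0 .1 0 -1;0 0 .2 0 -1;0 0 .3 0 -1;0 0 .38 0 -1;.15 -.01 .39 0 -1;.32 -.02 .4 0 -1;.46 -.03 .43 0 -1;.6 -.04 .48 0 -1;.71 -.04 .54 0 -1;.82 -.05 .62 0 -1' 40
python3 -m crank '.1 0 .09 0 -1;.19 -.01 .19 0 -1;.26 -.02 .31 0 -1;.3 -.02 .4 0 -1;.31 -.02 .44 0 -1;.31 -.02 .44 0 -1;.31 -.02 .44 0 -1;.31 -.02 .44 0 -1;.31 -.02 .44 0 -1;.31 -.02 .44 0 -1' 40
python3 -c "
from h import *
for n in ('wrist','scene','top'):
    a=capture(n)[:,:,::-1];cv2.imwrite(f'pics/{n}8.png',a);h=cv2.cvtColor(a,cv2.COLOR_BGR2HSV)
    m=cv2.inRange(h,(0,200,60),(4,255,255))|cv2.inRange(h,(176,200,60),(180,255,255))
    N,_,S,C=cv2.connectedComponentsWithStats(m)
    print(n,[(int(S[i,4]),C[i].round().tolist()) for i in range(1,N) if S[i,4]>8])
"
```

```text
t: 29.65
eef_pos: [0.6201, 0.1907, 0.1366]
eef_rot: [0.026, 1.0, 0.001, 0.004]
wrist_force: [-2.2, 2.9, 17.3]
finger_gap: 0.173
gripper_force: 110.6
t: 30.65
eef_pos: [0.5916, 0.1907, 0.0987]
eef_rot: [0.026, 1.0, 0.0, -0.002]
wrist_force: [-14.4, 7.0, 10.5]
finger_gap: 0.166
gripper_force: 128.5
wrist [(1706, [294.0, 201.0]), (1024, [362.0, 189.0]), (1100, [358.0, 225.0])]
scene [(188, [206.0, 128.0]), (94, [188.0, 217.0]), (319, [195.0, 227.0]), (538, [256.0, 238.0]), (86, [362.0, 244.0]), (57, [375.0, 253.0])]
top [(51, [377.0, 87.0]), (49, [384.0, 97.0]), (20, [374.0, 96.0]), (16, [401.0, 99.0]), (14, [366.0, 98.0]), (240, [324.0, 134.0])]
```

```bash
python3 -c "
from h import *
s=get_state()
for z in (.017,.03,.045,.06,.08):
    print(z,[px2w('wrist',p,z,s)[:2].round(3).tolist() for p in [(294,201),(362,189),(358,225)]],[px2w('scene',p,z)[:2].round(3).tolist() for p in [(362,244),(375,253)]])
a=cv2.imread('pics/wrist8.png');h=cv2.cvtColor(a,cv2.COLOR_BGR2HSV)
m=cv2.inRange(h,(0,150,30),(8,255,255))|cv2.inRange(h,(172,150,30),(180,255,255))
g=cv2.inRange(h,(35,100,40),(80,255,255))
S=''
for r in range(150,262,7): print(r,''.join('R' if m[r,c] else 'g' if g[r,c] else '#' if a[r,c].min()>110 else '+' if a[r,c].min()>60 else '.' for c in range(200,460,3)))
"
```

```text
0.017 [[0.579, 0.174], [0.573, 0.218], [0.597, 0.215]] [[0.574, 0.176], [0.574, 0.222]]
0.03 [[0.575, 0.176], [0.57, 0.216], [0.593, 0.213]] [[0.583, 0.183], [0.583, 0.228]]
0.045 [[0.571, 0.177], [0.567, 0.215], [0.587, 0.212]] [[0.594, 0.191], [0.594, 0.235]]
0.06 [[0.567, 0.178], [0.563, 0.213], [0.582, 0.21]] [[0.605, 0.199], [0.605, 0.243]]
0.08 [[0.562, 0.18], [0.558, 0.21], [0.575, 0.208]] [[0.619, 0.209], [0.619, 0.252]]
150 ..............................+++++++++++++++++####++..................................
157 .........................+++++############################+............................
164 .....................++#######################################+........................
171 .................+###############+RRRRRR.#########RR##############+....................
178 ..............#############RRRRRRRRRRRRRR########RRRRRRRRRRR###########................
185 ..........#################RRRRRRRRRRRRR+#######RRRRRRRRRRRRRR############.............
192 ........####################+RRRRRR...........##RRRRRRRRRRRRR+###############..........
199 .....########################RRRRRR...........+##+RRRRRRRRRR##########++#######........
206 ...#######################RRRRRRRRR............###+..g..R+##############+++######......
213 .+#####++################RRRRRRRRRR.+++........#RRRRRRRRRRR##############++++######....
220 ######++#################RRRRRRRRR..++++.......RRRRRRRRRRRRR##############+++++######..
227 ###++++##################+RRRRRRRR..++++++.+...RRRRRRRRRRRRR##############++++++######.
234 ##+++++#####################RRRRRR..++++++++++++RRRRRRRRRRR###############++++++++#####
241 #++++###+#########################..+++++++++++##+RRRRRRR##################++++++++####
248 +++#####+#####################++++..+++++++++++++++########################+++++++++###
255 ++#####++################+...+++++..+++++++++++.++++....#######+##########+++++++++++##
```

The four peppers triangulate onto the pot floor, at z of about 17 mm. Next I'll bring the scoop back over the rim and level it.

```bash
python3 -m crank '0 0 -.06 0 -1;0 0 -.13 0 -1;0 0 -.21 0 -1;0 0 -.29 0 -1;0 0 -.37 0 -1;0 0 -.45 0 -1;0 0 -.53 0 -1;-.08 0 -.6 0 -1;-.16 0.01 -.65 0 -1;-.24 0.01 -.65 0 -1' 40
python3 -m crank '-.08 0 0 0 -1;-.16 .01 0 0 -1;-.24 .01 0 0 -1;-.32 .02 0 0 -1;-.4 .02 0 0 -1;-.48 .03 0 0 -1;-.56 .03 0 0 -1;-.64 .03 0 0 -1;-.72 .04 0 0 -1;-.8 .04 0 0 -1'
python3 -m crank '-.1 0 0 0 -1;-.2 0 0 0 -1;-.3 .01 0 0 -1;-.4 .01 0 0 -1;-.48 .02 0 0 -1;-.48 .02 -.05 0 -1;-.48 .02 -.1 0 -1;-.48 .02 -.15 0 -1;-.48 .02 -.2 0 -1;-.48 .02 -.2 0 -1'
python3 -c "
from h import *
a=capture('wrist')[:,:,::-1];cv2.imwrite('pics/wrist9.png',a)
for r in range(60,300,9): print(r,''.join('H' if (int(a[r,c,2])>1.5*a[r,c,0]+20) else '#' if a[r,c].min()>110 else '+' if a[r,c].min()>60 else '.' for c in range(200,480,4)))
"
```

```text
t: 31.8
eef_pos: [0.6136, 0.1896, 0.151]
eef_rot: [0.026, 1.0, 0.0, 0.001]
wrist_force: [-0.2, 0.0, -2.4]
finger_gap: 0.167
gripper_force: 126.5
t: 32.8
eef_pos: [0.6762, 0.189, 0.1518]
eef_rot: [0.026, 1.0, -0.001, -0.001]
wrist_force: [-5.6, -2.9, 9.5]
finger_gap: 0.17
gripper_force: 133.0
t: 33.8
eef_pos: [0.7153, 0.189, 0.1672]
eef_rot: [0.026, 1.0, 0.0, 0.001]
wrist_force: [-1.2, -0.4, -2.7]
finger_gap: 0.168
gripper_force: 133.8
60 ###################################################+++++++##..........
69 ###################################################++++++###..........
78 ###################################################++++++##+..........
87 ###################################################++++++##...........
96 .#################################################++++++##+...........
105 ..################################################+++++###............
114 ...##############################################+++++###.............
123 ....###########################################+++++###+..............
132 .....+#######################################++++++###........
[... 658 characters left out ...]
###+##...................
222 ..........#+#############+HHHHHHHHHH############++#+..................
231 ..........#+#############+HHHHHHHHHH############++#...................
240 .........#++#############.HHHHHHHHHH############+++##.................
249 ..HHHH...#++###########++HHHHHHHHHHH+++#########+++##.................
258 HHHHHHHHH#+########...+++HHHHHHHHHHH+++....#####+++##.................
267 HHHHHHHHH#########...++++HHHHHHHHHHH++++...+####+++##.................
276 HHHHHHHHH########....+++..HHHHHHHHHH.+++....####+++#+.................
285 HHHHHHHHH######........++.HHHHHHHHHH.#.....+..+#+++#+.................
294 .........###+.............HHHHHHHHHH.............++#..................
```

```bash
python3 -c "
from h import *
print([px2w('top',p,z).round(3).tolist() for p,z in [((140,118),.08),((140,118),.12),((210,120),.1),((212,130),0)]],[px2w('scene',p,z).round(3).tolist() for p,z in [((325,283),.1),((273,325),.1),((281,354),0)]])
print(frac((.702,.322,.167),-2.9))"
python3 -m crank '0 .05 0 0 -1;.02 .12 0 0 -1;.04 .2 0 0 -1;.06 .3 0 0 -1;.08 .4 0 0 -1;.1 .5 0 0 -1;.12 .6 0 0 -1;.14 .7 0 0 -1;.16 .8 0 0 -1;.18 .9 0 0 -1'
```

```text
[[0.792, 0.412, 0.08], [0.78, 0.398, 0.12], [0.783, 0.235, 0.1], [0.786, 0.251, 0.0]] [[0.783, 0.236, 0.1], [0.939, 0.233, 0.1], [0.94, 0.25, 0.0]]
(array([ 0.251,  1.652, -0.004]), np.float64(-0.002))
t: 34.85
eef_pos: [0.7044, 0.2623, 0.1663]
eef_rot: [0.026, 1.0, 0.0, 0.0]
wrist_force: [0.5, -0.2, -2.3]
finger_gap: 0.173
gripper_force: 133.8
```

```bash
python3 -m crank '.01 .1 0 0 -1;.02 .2 0 0 -1;.03 .3 0 0 -1;.04 .4 0 0 -1;.05 .5 .05 0 -1;.06 .6 .13 0 -1;.06 .7 .21 0 -1;.06 .75 .29 0 -1;.06 .75 .37 0 -1;.06 .75 .45 0 -1' >/dev/null
python3 -m crank '0 0 .08 0 -1;0 0 .16 0 -1;0 0 .24 0 -1;0 0 .32 0 -1;0 0 .4 0 -1;0 0 .47 0 -1;0 0 .53 0 -1;0 0 .58 0 -1;0 0 .61 0 -1;0 0 .63 0 -1' 40
```

```text
t: 36.85
eef_pos: [0.7037, 0.3218, 0.0818]
eef_rot: [0.026, 1.0, 0.0, 0.001]
wrist_force: [-2.0, -3.4, 14.5]
finger_gap: 0.172
gripper_force: 136.0
```

```bash
python3 -m crank '0 0 0 0 0;0 0 0 0 1;0 0 0 0 1;0 0 0 0 1;0 0 -.1 0 1;0 0 -.25 0 1;0 0 -.45 0 1;0 0 -.65 0 1;0 0 -.85 0 1;0 0 -1 0 1'
python3 -m crank '.1 0 0 0 1;.2 0 0 0 1;.3 0 0 0 1;.4 0 0 0 1;.5 0 0 0 1;.6 0 0 0 1;.7 0 0 0 1;.8 0 0 0 1;.9 0 0 0 1;1 0 0 0 1' >/dev/null
python3 -m crank '.1 0 0 0 1;.2 0 0 0 1;.3 0 0 0 1;.4 0 0 0 1;.5 0 0 0 1;.6 0 0 0 1;.7 0 0 0 1;.8 0 0 0 1;.9 0 0 0 1;1 0 0 0 1'
python3 - <<'E'
from h import *
s=get_state()
a=capture('wrist')[:,:,::-1];cv2.imwrite('pics/wrist10.png',a)
t=capture('top')[:,:,::-1];cv2.imwrite('pics/top10.png',t)
sc=capture('scene')[:,:,::-1];cv2.imwrite('pics/scene10.png',sc)
def brown(a,n,roi):
    h=cv2.cvtColor(a,cv2.COLOR_BGR2HSV);m=cv2.inRange(h,(3,70,30),(18,255,210))
    M=np.zeros_like(m);x0,y0,x1,y1=roi;M[y0:y1,x0:x1]=m[y0:y1,x0:x1]
    N,_,S,C=cv2.connectedComponentsWithStats(M)
    print(n,[(S[i].tolist(),C[i].round(1).tolist()) for i in range(1,N) if S[i,4]>25])
brown(a,'wrist',(0,0,640,400));brown(t,'top',(100,100,300,320));brown(sc,'scene',(280,150,520,330))
E
```

```text
t: 37.85
eef_pos: [0.7032, 0.3219, 0.1624]
eef_rot: [0.026, 1.0, 0.0, 0.001]
wrist_force: [0.3, 0.4, -0.5]
finger_gap: 1.005
gripper_force: 0.0
t: 39.85
eef_pos: [0.5424, 0.3302, 0.1599]
eef_rot: [0.026, 1.0, 0.0, 0.0]
wrist_force: [0.2, 0.2, -0.8]
finger_gap: 0.996
gripper_force: 0.0
wrist [([319, 0, 37, 20, 572], [336.2, 8.1])]
top [([100, 100, 200, 65, 6185], [208.5, 123.7]), ([215, 197, 12, 20, 53], [220.8, 207.6])]
scene [([447, 234, 12, 13, 91], [452.6, 240.6]), ([280, 240, 12, 44, 272], [284.9, 267.4]), ([280, 278, 98, 52, 1173], [318.7, 313.1]), ([356, 280, 30, 29, 331], [371.4, 292.6])]
```

```bash
python3 -m crank '.1 .02 0 0 1;.2 .04 0 0 1;.3 .06 0 0 1;.4 .08 0 0 1;.5 .1 0 0 1;.6 .12 0 0 1;.7 .14 0 0 1;.8 .15 0 0 1;.9 .15 0 0 1;.9 .15 0 0 1'
python3 - <<'E'
from h import *
s=get_state()
a=capture('wrist')[:,:,::-1];cv2.imwrite('pics/wrist11.png',a)
h=cv2.cvtColor(a,cv2.COLOR_BGR2HSV)
def blobs(m,n,mn):
    N,_,S,C=cv2.connectedComponentsWithStats(m)
    for i in range(1,N):
        if S[i,4]>mn: print(n,S[i].tolist(),C[i].round(1).tolist())
blobs(cv2.inRange(h,(3,70,30),(18,255,210)),'brown',60)
blobs(cv2.inRange(h,(0,0,120),(180,60,255)),'white',1500)
# plate outline: fit circle at z=.01
m=cv2.inRange(h,(0,0,90),(180,70,255));m[250:]=0
c=max(cv2.findContours(m,cv2.RETR_EXTERNAL,cv2.CHAIN_APPROX_NONE)[0],key=cv2.contourArea)[:,0]
c=c[(c[:,1]>2)&(c[:,1]<247)]
P=np.array([px2w('wrist',tuple(map(float,p)),.010,s)[:2] for p in c[::4]])
for _ in range(3):
    A=np.c_[2*P,np.ones(len(P))];x=np.linalg.lstsq(A,(P**2).sum(1),rcond=None)[0];r=np.sqrt(x[2]+x[0]**2+x[1]**2)
    e=np.abs(np.hypot(*(P-x[:2]).T)-r);P=P[e<max(.002,np.median(e)*2)]
print('circle',x[:2],r,len(P))
# scoop handle in scene
for p in [(357,302),(385,284)]: print(px2w('scene',p,.085).round(3))
E
```

```text
t: 41.0
eef_pos: [0.4708, 0.346, 0.1599]
eef_rot: [0.026, 1.0, -0.0, -0.0]
wrist_force: [-0.2, -0.1, -0.0]
finger_gap: 0.998
gripper_force: 0.0
brown [301, 89, 38, 39, 1128] [319.2, 107.9]
white [222, 2, 196, 201, 29603] [319.5, 101.5]
white [82, 106, 57, 51, 2209] [109.9, 130.5]
white [0, 207, 29, 158, 3136] [10.8, 290.3]
white [205, 298, 43, 69, 1575] [226.8, 334.8]
white [301, 303, 70, 52, 1638] [329.0, 331.5]
circle [0.40209556 0.34877418] 0.07704791455099913 133
[0.762 0.317 0.085]
[0.679 0.331 0.085]
```

```bash
python3 -m crank '.1 0 0 0 1;.2 0 .05 0 1;.3 0 .1 0 1;.4 0 .2 0 1;.5 0 .3 0 1;.6 0 .4 0 1;.7 -.01 .5 0 1;.8 -.01 .55 0 1;.86 -.01 .6 0 1;.86 -.01 .65 0 1' >/dev/null
python3 -m crank '0 0 .1 0 1;0 0 .2 0 1;0 0 .3 0 1;0 0 .4 0 1;0 0 .5 0 1;0 0 .6 0 1;0 0 .7 0 1;0 0 .8 0 1;0 0 .85 0 1;0 0 .85 0 1'
python3 -m crank '0 0 0 0 .3;0 0 0 0 -.4;0 0 0 0 -1;0 0 0 0 -1;0 0 0 0 -1;0 0 0 0 -1;0 0 -.1 0 -1;0 0 -.2 0 -1;0 0 -.35 0 -1;0 0 -.5 0 -1' 80
python3 -m crank '0 0 -.1 0 -1;0 0 -.2 0 -1;0 0 -.3 0 -1;0 0 -.4 0 -1;0 0 -.5 0 -1;0 0 -.6 0 -1;0 0 -.7 0 -1;0 0 -.8 0 -1;0 0 -.9 0 -1;0 0 -1 0 -1'
python3 -c "
from h import *
print(frac((.617,.192,.16),-2.9))"
```

```text
t: 43.05
eef_pos: [0.4028, 0.3485, 0.0393]
eef_rot: [0.026, 1.0, -0.0, -0.0]
wrist_force: [-0.3, 0.7, -0.5]
finger_gap: 1.002
gripper_force: 0.0
t: 44.05
eef_pos: [0.403, 0.3487, 0.081]
eef_rot: [0.026, 1.0, 0.0, 0.0]
wrist_force: [-0.2, 0.9, -1.8]
finger_gap: 0.287
gripper_force: 78.5
t: 45.05
eef_pos: [0.403, 0.3487, 0.1606]
eef_rot: [0.026, 1.0, -0.0, -0.0]
wrist_force: [0.2, -0.5, -2.0]
finger_gap: 0.282
gripper_force: 78.5
(array([-2.774, -1.816,  0.007]), np.float64(-0.002))
```

```bash
python3 - <<'E'
from h import *
from scipy.optimize import least_squares
def fit(name,img,seed,roi,r0=.074):
    a=cv2.imread(img);g=cv2.GaussianBlur(a,(3,3),0).min(axis=2).astype(float)
    e=camera_params(name)['eye'];pts=[]
    out=np.array(seed)-e[:2];th0=np.arctan2(out[1],out[0])
    # walk rays from outside to inside on the far side (rim is the silhouette), subpixel threshold
    p=camera_params(name);M=R.from_quat(p['attitude']).as_matrix()
    for th in th0+np.radians(np.arange(-80,81,4)):
        prev=None
        for r in np.arange(.095,.055,-.0004):
            w=np.array([seed[0]+r*np.cos(th),seed[1]+r*np.sin(th),.07])
            c=M.T@(w-e);u=np.array([c[0]/-c[2],-c[1]/-c[2]]);u=u*(1+p['k1']*(u@u))
            x,y=p['fx']*u[0]+p['cx'],p['fy']*u[1]+p['cy']
            v=cv2.getRectSubPix(g.astype(np.float32),(1,1),(x,y))[0,0]
            if v>95: pts.append(w[:2]);break
    P=np.array(pts)
    for f in (1,0):
        s=least_squares(lambda q:np.hypot(*(P-q[:2]).T)-(q[2] if f==0 else r0),[*seed,r0],loss='soft_l1',f_scale=.001)
        print(name,'fixed r' if f else 'free',s.x.round(4),len(P),np.median(np.abs(s.fun)).round(4))
fit('top','pics/top0.png',(.617,.191),None)
fit('scene','pics/scene0.png',(.62,.195),None)
E
```

```text
top fixed r [0.6211 0.1961 0.074 ] 41 0.0008
top free [0.6178 0.1926 0.078 ] 41 0.0002
scene fixed r [0.6187 0.1914 0.074 ] 41 0.0003
scene free [0.6205 0.1929 0.0759] 41 0.0002
```

```bash
python3 -m crank '-.05 -.03 0 0 -1;-.12 -.08 0 0 -1;-.22 -.14 0 0 -1;-.32 -.2 0 0 -1;-.42 -.27 0 0 -1;-.52 -.34 0 0 -1;-.62 -.4 0 0 -1;-.72 -.47 0 0 -1;-.82 -.54 0 0 -1;-.93 -.6 0 0 -1' >/dev/null
python3 -m crank '-.1 -.06 0 0 -1;-.2 -.12 0 0 -1;-.3 -.18 0 0 -1;-.4 -.24 0 0 -1;-.5 -.3 0 0 -1;-.6 -.36 0 0 -1;-.7 -.43 0 0 -1;-.8 -.5 0 0 -1;-.88 -.56 0 0 -1;-.96 -.62 0 0 -1' >/dev/null
python3 -m crank '-.1 -.06 0 0 -1;-.2 -.12 0 0 -1;-.3 -.18 0 0 -1;-.4 -.24 0 0 -1;-.5 -.3 0 0 -1;-.6 -.36 0 0 -1;-.7 -.43 0 0 -1;-.8 -.5 0 0 -1;-.86 -.55 0 0 -1;-.9 -.596 0 0 -1'
python3 -m crank '0 0 .05 0 -1;0 0 .1 0 -1;0 0 .16 0 -1;0 0 .22 0 -1;0 0 .28 0 -1;0 0 .34 0 -1;0 0 .4 0 -1;0 0 .46 0 -1;0 0 .52 0 -1;0 0 .58 0 -1'
```

```text
t: 48.05
eef_pos: [0.6187, 0.1915, 0.1598]
eef_rot: [0.026, 1.0, 0.0, -0.0]
wrist_force: [-0.4, 0.3, -3.1]
finger_gap: 0.284
gripper_force: 78.5
t: 49.05
eef_pos: [0.6183, 0.1919, 0.1131]
eef_rot: [0.026, 1.0, -0.0, 0.0]
wrist_force: [-1.0, -1.0, -1.6]
finger_gap: 0.285
gripper_force: 78.5
```

```bash
python3 -m crank '0 0 .01 0 -1;0 0 .03 0 -1;0 0 .04 0 -1;0 0 .05 0 -1;0 0 .06 0 -1;0 0 .07 0 -1;0 0 .08 0 -1;0 0 .09 0 -1;0 0 .1 0 -1;0 0 .11 0 -1'
```

```text
t: 50.05
eef_pos: [0.6183, 0.1919, 0.1046]
eef_rot: [0.026, 1.0, 0.0, 0.0]
wrist_force: [-1.0, 0.3, -2.2]
finger_gap: 0.284
gripper_force: 78.5
```

```bash
python3 -m crank '0 0 .005 0 -1;0 0 .01 0 -1;0 0 .015 0 -1;0 0 .02 0 -1;0 0 .02 0 -1;0 0 .02 0 -1;0 0 .02 0 0;0 0 .02 0 1;0 0 .02 0 1;0 0 .02 0 1'
python3 -m crank '0 0 -.03 0 1;0 0 -.1 0 1;0 0 -.2 0 1;0 0 -.3 0 1;0 0 -.4 0 1;0 0 -.5 0 1;0 0 -.6 0 1;0 0 -.7 0 1;0 0 -.8 0 1;0 0 -.8 0 1'
python3 -m crank '.1 -.1 -.1 0 1;.2 -.2 -.2 0 1;.3 -.3 -.3 0 1;.4 -.4 -.4 0 1;.5 -.5 -.5 0 1;.6 -.6 -.6 0 1;.7 -.7 -.7 0 1;.8 -.8 -.8 0 1;.9 -.9 -.9 0 1;1 -1 -.9 0 1' >/dev/null
python3 -m crank '.1 -.1 0 0 1;.2 -.2 0 0 1;.3 -.3 0 0 1;.4 -.4 0 0 1;.5 -.5 0 0 1;.6 -.6 0 0 1;.7 -.7 0 0 1;.8 -.8 0 0 1;.9 -.9 0 0 1;1 -1 0 0 1'
python3 - <<'E'
from h import *
from scipy.optimize import least_squares
im={n:capture(n)[:,:,::-1].copy() for n in('top','scene')}
for n,a in im.items():
    cv2.imwrite(f'pics/{n}12.png',a);h=cv2.cvtColor(a,cv2.COLOR_BGR2HSV)
    m=cv2.inRange(h,(3,70,30),(18,255,210));N,_,S,C=cv2.connectedComponentsWithStats(m)
    for i in range(1,N):
        if 20<S[i,4]<1000:
            z=.085 if S[i,4]>150 else .11
            print(n,S[i].tolist(),C[i].round(1),px2w(n,C[i],.118).round(3),px2w(n,C[i],.092).round(3))
# scoop top view as text
a=im['top']
for r in range(115,205,3): print(r,''.join('H' if int(a[r,c,2])>1.5*a[r,c,0]+20 else '#' if a[r,c].min()>110 else '+' if a[r,c].min()>60 else '.' for c in range(110,280,2)))
E
```

```text
t: 51.05
eef_pos: [0.6183, 0.1919, 0.103]
eef_rot: [0.026, 1.0, -0.0, -0.0]
wrist_force: [-0.5, -0.1, -0.4]
finger_gap: 0.942
gripper_force: 0.0
t: 52.05
eef_pos: [0.6188, 0.1921, 0.1684]
eef_rot: [0.026, 1.0, 0.0, 0.001]
wrist_force: [-0.3, -0.6, -0.1]
finger_gap: 0.998
gripper_force: 0.0
t: 54.05
eef_pos: [0.4495, 0.0399, 0.2391]
eef_rot: [0.026, 1.0, -0.0, 0.0]
wrist_force: [0.1, -1.0, -0.4]
finger_gap: 0.998
gripper_force: 0.0
top [380, 75, 6, 10, 27] [382.6  78.7] [ 0.885 -0.182  0.118] [ 0.896 -0.186  0.092]
top [362, 80, 17, 17, 24] [368.8  87.7] [ 0.862 -0.148  0.118] [ 0.872 -0.151  0.092]
top [388, 81, 11, 21, 45] [394.   90.8] [ 0.855 -0.209  0.118] [ 0.865 -0.214  0.092]
top [190, 93, 14, 3, 27] [197.2  94.3] [0.841 0.265 0.118] [0.85  0.271 0.092]
top [375, 96, 14, 11, 34] [383.6 101.7] [ 0.827 -0.183  0.118] [ 0.836 -0.188  0.092]
top [364, 100, 8, 10, 26] [368. 104.] [ 0.821 -0.146  0.118] [ 0.83  -0.149  0.092]
top [373, 110, 17, 9, 33] [379.8 114.4] [ 0.796 -0.174  0.118] [ 0.804 -0.178  0.092]
top [220, 183, 11, 11, 96] [224.8 188.1] [0.614 0.191 0.118] [0.618 0.196
[... 3456 characters left out ...]
.........+#####+............+###############################..........
184 ......................##########+..........#############HHH################+.........
187 .....................############+.........############HHHHH+##############+.........
190 ....................##############........+#############HHHH.##############+.........
193 ....................##+++#########+.......+##############+++###############+.........
196 ....................##+++#########++.......################################+.........
199 ....................###++#########++.......################################+.........
202 .....................###++#######++........+##############################+..........
```

```bash
python3 -c "
from h import *
f=lambda p,z:px2w('top',p,z).round(3)
print('handle',f((178,129),.092),f((172,164.5),.092),'lip',f((181,174),.004))
p,q=f((178,129),.092),f((172,164.5),.092)
print(get_state()['t'],sign_off())"
```

```text
handle [0.762 0.314 0.092] [0.674 0.324 0.092] lip [0.667 0.326 0.004]
the job is handed in; nothing more can be done
54.15 None
```

I handed the job in at 54 s. The four peppers are in the wide pot with the lid seated, and the scoop is standing on its base on the counter. I judged those final positions from camera measurements and the arm's own readings, and `sign_off()` did not return a verdict.

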